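# Balance a four-place centrifuge rotor

### The job

The four-place centrifuge rotor is loaded out of balance. Rearrange it so that the two tall tubes stand in wells straight across the hub from each other and the two stubby tubes likewise, and the short vial that does not belong in the rotor stands in the two-hole stand next to the other vial. All the wells are full, so park a vessel upright on the bench on the way; tip nothing over and leave the beaker and the timer where they are.

Things in the scene. Friction and masses are not known exactly. Their poses are not given: they have to be found in the camera images.
- rotor: Fixed aluminium rotor, 150 mm across: four cups round a low hub (36 mm high). Well centres 50 mm from the origin along its own +x, -x, +y, -y; all full at the start. Each well: floor 12 mm, mouth 42 mm above the bench, bore 32 mm, flared to 43 mm over its top 8 mm. Every vessel fits every well and can be gripped from 45 mm above the bench up. Origin: on the hub axis at bench height, z up.
- stand: White plastic block 146 x 66 x 42 mm, fixed on the bench, (foot flange 160 x 80 x 6 mm), with two wells at x = +38 and -38 mm on its long (x) axis. Each well: floor 12 mm, mouth 42 mm above the bench, bore 32 mm, its top edge bevelled 7 mm to a 46 mm mouth. At the start one holds a vial, the other a tall or a stubby tube. Origin: centre of the underside, z up.
- tall_a: Tall tube, one of an identical pair: round frosted plastic body 27 mm across with a paper band, ribbed grey screw cap 33 mm across from 69 to 84 mm above the bottom; 84 mm high, flat bottom, 45 g. Origin: centre of the bottom; z up along the tube. It starts in a well of the rotor or of the stand.
- tall_b: Tall tube, one of an identical pair: round frosted plastic body 27 mm across with a paper band, ribbed grey screw cap 33 mm across from 69 to 84 mm above the bottom; 84 mm high, flat bottom, 45 g. Origin: centre of the bottom; z up along the tube. It starts in a well of the rotor or of the stand.
- stub_a: Stubby tube, one of an identical pair: round frosted plastic body 27 mm across and 54 mm high, shoulder, narrow grey stopper 17 mm across from 54 to 70 mm above the bottom; 70 mm high, flat bottom, 30 g. Origin: centre of the bottom; z up along the tube. It starts in a well of the rotor or of the stand.
- stub_b: Stubby tube, one of an identical pair: round frosted plastic body 27 mm across and 54 mm high, shoulder, narrow grey stopper 17 mm across from 54 to 70 mm above the bottom; 70 mm high, flat bottom, 30 g. Origin: centre of the bottom; z up along the tube. It starts in a well of the rotor or of the stand.
- vial_a: Small clear glass screw-cap vial with a wide black cap, one of an identical pair: 27 mm across, 52 mm high, flat bottom, about 20 g. Origin: centre of the bottom; z up. This one starts in the rotor, where it does not belong.
- vial_b: Small clear glass screw-cap vial with a wide black cap, one of an identical pair: 27 mm across, 52 mm high, flat bottom, about 20 g. Origin: centre of the bottom; z up. This one starts in the stand and is to be in the stand at the end.
- beaker: Empty glass beaker with a spout, 54 x 56 mm and 71 mm high, standing at the back of the bench, near the end of a wall shelf that overhangs the left rear of the bench; not to be disturbed. Origin: centre of the underside.
- timer: White bench timer, 66 x 62 x 18 mm, lying on the bench at the left; not to be disturbed. Origin: centre of the underside.

How it is judged (in metres and radians):
At the end, for the whole second after the job is handed in: Both tall tubes stand in opposite wells of the rotor, both stubby tubes in the other two opposite wells, both vials in the two wells of the stand: each on its well floor (bottom 8 to 17 mm above the bench), within about 6 mm of the well centre, upright within 0.12 rad and at rest (angle between each of tall_a, tall_b, stub_a, stub_b, vial_a, vial_b's own z axis and vertical below 0.12 rad and linear speed of each of tall_a, tall_b, stub_a, stub_b, vial_a, vial_b below 0.02 m/s and height (world z) of tall_a between 0.008 and 0.017 m and height (world z) of tall_b between 0.008 and 0.017 m and height (world z) of stub_a between 0.008 and 0.017 m and height (world z) of stub_b between 0.008 and 0.017 m and height (world z) of vial_a between 0.008 and 0.017 m and height (world z) of vial_b between 0.008 and 0.017 m and horizontal distance between tall_a and rotor between 0.044 and 0.056 m and horizontal distance between tall_b and rotor between 0.044 and 0.056 m and horizontal distance between stub_a and rotor between 0.044 and 0.056 m and horizontal distance between stub_b and rotor between 0.044 and 0.056 m and horizontal distance between tall_a and tall_b between 0.092 and 0.108 m and horizontal distance between stub_a and stub_b between 0.092 and 0.108 m and y of vial_a in the frame of stand between -0.006 and 0.006 m and horizontal distance between vial_a and stand between 0.032 and 0.044 m and y of vial_b in the frame of stand between -0.006 and 0.006 m and horizontal distance between vial_b and stand between 0.032 and 0.044 m and horizontal distance between vial_a and vial_b between 0.068 and 0.084 m); the robot touches nothing.
It fails at once if a vessel is tipped over (more than 0.7 rad) (angle between any of tall_a, tall_b, stub_a, stub_b, vial_a, vial_b's own z axis and vertical above 0.7 rad).
It fails at once if the beaker or the timer is shifted by more than 20 mm (distance of any of beaker, timer from where it was at the start of the episode above 0.02 m).
It also fails if it takes over 93 s, if anything falls off the work surface, if the arm or the gripper's body presses on something with over 40 N, if the wrist force passes 120 N, or if a joint passes its speed limit or range.

### The arm

A 6-joint arm with a two-finger parallel gripper is mounted at the origin on a cart in front of the work surface, level with it; the furniture and walls round the work are solid. World frame = base frame: x ahead of the robot, y to its left, z up, the work surface at z = 0. Lengths are in m, angles in degrees, forces in N, time in s.
With the tool pointing down it reaches from about 0.35 to 0.725 m from the base axis. Payload 6 kg.
Tool frame: the origin (TCP) lies at the centre of the arm's flange, where the gripper is bolted on; the fingertips stand 173 mm ahead of it and the grasp point (between the pads) lies 155 mm ahead of it; z points along the fingers, y is the line along which they close (so a half turn about z gives the same grasp; the last joint's range is limited). The gripper opens to 85 mm and grips with 20 to 120 N. Pads are 22 mm wide; open, the fingers measure 114 mm over their backs; the gripper's body (76 mm by 85 mm) begins 54 mm behind the grasp point. The pads swing forward as they close: fully open they stand 13 mm farther back than shut.
Start: joints at [-55.938, 2.303, 4.859, 0, -92.561, -19.12], TCP at [0.155, -0.58, 0.405] pointing down, gripper open.
Joint ranges: [-146.85, 146.85], [-73.84, 115.35], [-62.03, 85.46], [-188.31, 113.3], [-161.28, -10.13], [-171.36, 171.36]. Speed limits (degrees/s): [147.25, 147.25, 172.46, 180, 180, 180].

### API

Orientations are given as a 3x3 rotation matrix whose columns are the frame's x, y, z axes.
In Python, from cell import bot, imaging, order gives the robot as it stands. The module is installed in compiled form; this text tells all that it offers.
- The arm moves only by the tool apply_moves, never from a script. Its argument "rows" is a list of rows, each an object of numbers: "dx", "dy", "dz": the shift along the tool's x, y, z in units of 20 cm (1.0 is 20 cm); "roll": the turn about the tool's z in units of pi rad (1.0 is pi rad); "hand": the closure in counts, from 0 (fully open) to 255 (shut). In form: [{"dx": .., "dy": .., "dz": .., "roll": .., "hand": ..}, ...]. A call has 1 to 12 rows; each row is the pose to reach, as a shift and turn from the pose commanded when the call began, along the tool's axes at that moment, turning the shorter way round; what a row does not reach only later rows make up. A row lasts 1/12 s, in which the tool goes at most 41.7 mm and 7.16 degrees, less where a joint would pass 70% of its speed; a pose out of reach is approached as far as the arm can. A call with a number of a shift or a turn outside -1 to 1 is refused whole. A call with a gripper value outside its range is refused whole. The fingers move at their own pace and stop on an object; "newtons" is the grip in N (left out, the last holds). Time passes only in rows, so rows that repeat a pose let the fingers close. It gives the time, the measured TCP pose, the force, the opening and the grip force at its end, in the units of the state.
- bot.state(): the state, without advancing time (a new reading comes with each control period).
- imaging.grab_frame(name): name is "side" or "top"; returns the picture (384x512x3 uint8, red, green, blue); there is no depth.
- imaging.camera_model(name): a dict with "intrinsics" (3x3 intrinsics, pixels), "rvec" (rotation vector, rad) and "tvec" (3), from world to camera coordinates, as OpenCV has them. Camera axes: x right, y down, z forward; pixel columns grow to the right and rows downward; lengths in m; the calibration is good to about 2 mm. A picture is of the moment at which its call begins. camera_model takes no time and is no camera call.
- order.finish_job(): hands the job in; it is judged then, once.
The state is a dict: "time_s": time; "joint_positions": joint angles; "qvel": joint speeds; "joint_torque": joint torques, N m; "tcp_pos": TCP position; "ee_rot": TCP orientation; "wrist_force": force on the tool from outside, world axes, zero at the start; "wrist_torque": the same for the moment, N m; "gripper_width": opening from 0.0 (shut) to 1.0 (fully open); "grasp_force": force on a finger pad.
Only numpy, scipy, OpenCV 4.12 (cv2) and the standard library are available. Lean on these libraries where they do the work, as an engineer would, in place of code of your own. Each camera call takes 0.05 s, during which the arm holds its last target. There are 200 camera calls.

## Working session

There is one attempt and no reset: what is moved stays moved. The work goes in short steps, Python scripts to look and compute and a tool call to move; the robot and the scene stay as the last step left them, time stands still between calls to the robot, and variables do not carry over. Pictures are saved under pics/ and viewed, at most 14 in all, crops included, and the job is handed in when it is done.

Besides the shell and the picture viewer there is one more tool, called after "Call:" as name(argument=value, ...) on one line, values as JSON. apply_moves: Moves the arm, as the interface text tells. Its arguments: {"type":"object","properties":{"rows":{"type":"array"},"newtons":{"type":"number"}},"required":["rows"]}

```bash
mkdir -p pics; python3 - <<'E'
from cell import bot, imaging
import cv2
for n in("top","side"):
    f=imaging.grab_frame(n); cv2.imwrite(f"pics/{n}0.png",cv2.resize(f[:,:,::-1],(800,600),interpolation=cv2.INTER_CUBIC))
    m=imaging.camera_model(n);print(n,m)
print(bot.state())
E
```

```text
top {'intrinsics': array([[471.92941689,   0.        , 249.6279382 ],
       [  0.        , 471.92941689, 195.32934009],
       [  0.        ,   0.        ,   1.        ]]), 'rvec': array([ 2.13682662, -2.07616265,  0.23306828]), 'tvec': array([0.22190836, 0.52875151, 1.19290574])}
side {'intrinsics': array([[453.71461425,   0.        , 250.76040348],
       [  0.        , 453.71461425, 186.5864268 ],
       [  0.        ,   0.        ,   1.        ]]), 'rvec': array([ 2.42744576, -0.98719991,  0.26102967]), 'tvec': array([-0.22887667,  0.48964325,  0.83159616])}
{'time_s': 0.1, 'joint_positions': array([-5.59397631e+01,  2.33568222e+00,  4.80780011e+00, -2.35659685e-02,
       -9.25617326e+01, -1.91197379e+01]), 'qvel': array([-0.05544516, -0.05566263,  0.21532709,  0.06902468, -0.09111769,
       -0.05711607]), 'joint_torque': array([-4.91795727e-03, -3.69346440e+01,  3.48279190e+01,  6.95178822e+00,
       -4.56925045e-03,  7.68677580e-06]), 'tcp_pos': array([ 0.15477848, -0.57967436,  0.4037709 ]), 'ee_rot': array([[-9.66189396e-01, -2.57832823e-01, -5.35578159e-04],
       [-2.57833349e-01,  9.66188199e-01,  1.52588224e-03],
       [ 1.24046771e-04,  1.61238115e-03, -9.99998692e-01]]), 'wrist_force': array([-0.06982967,  0.22750618, -0.92002783]), 'wrist_torque': array([-0.00250146,  0.0093373 , -0.05167881]), 'grasp_force': 0.0, 'gripper_width': 0.9979165014042796}
```

View pics/top0.png

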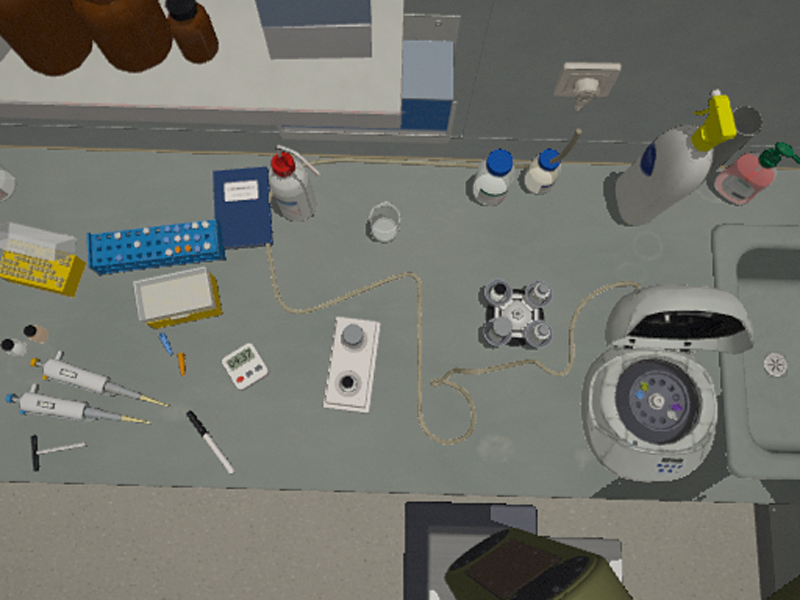

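View pics/side0.png

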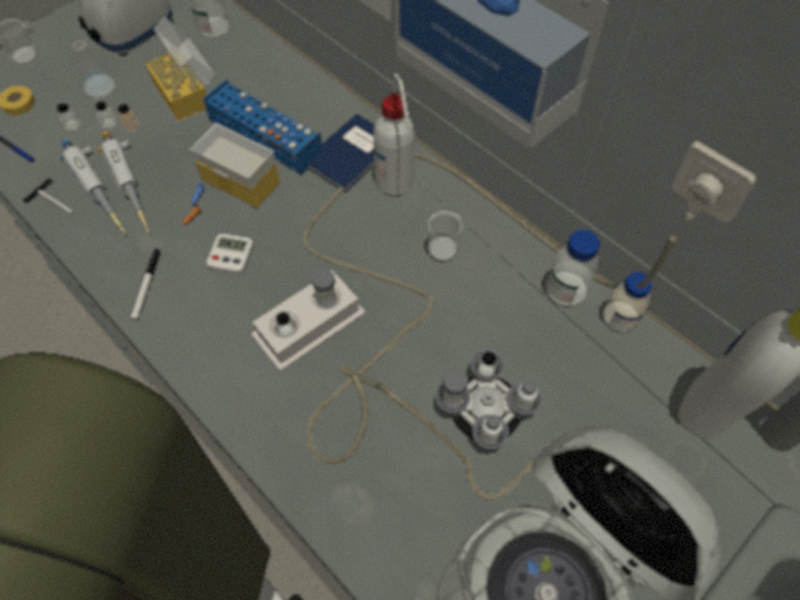

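The stand holds a tall tube (upper, 352,335) and a vial (348,382). The rotor holds the vial upper left (498,290), the tall tube lower left (497,330), and stubs upper right (540,291) and lower right (540,330). Next, enlarged crops.

```bash
python3 - <<'E'
from cell import imaging
import cv2, numpy as np
def crop(n,r,o):
    f=imaging.grab_frame(n)[:,:,::-1]; y0,x0,h,w=r
    return cv2.resize(f[y0:y0+h,x0:x0+w],(w*5,h*5),interpolation=cv2.INTER_CUBIC)
# top crop cols 200..360 rows 170..270
cv2.imwrite("pics/ct.png",crop("top",(170,200,110,160),0))
cv2.imwrite("pics/cs.png",crop("side",(165,150,130,160)if 0 else (170,155,120,160),0)) if 0 else cv2.imwrite("pics/cs.png",cv2.resize(imaging.grab_frame("side")[160:300,150:355,::-1],None,fx=3.9,fy=3.9,interpolation=cv2.INTER_CUBIC))
E
```

```text
(no output)
```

View pics/ct.png

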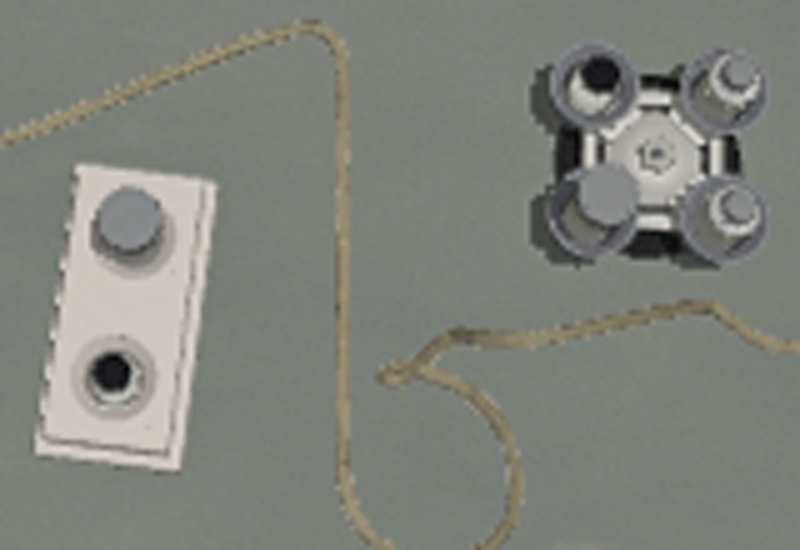

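View pics/cs.png

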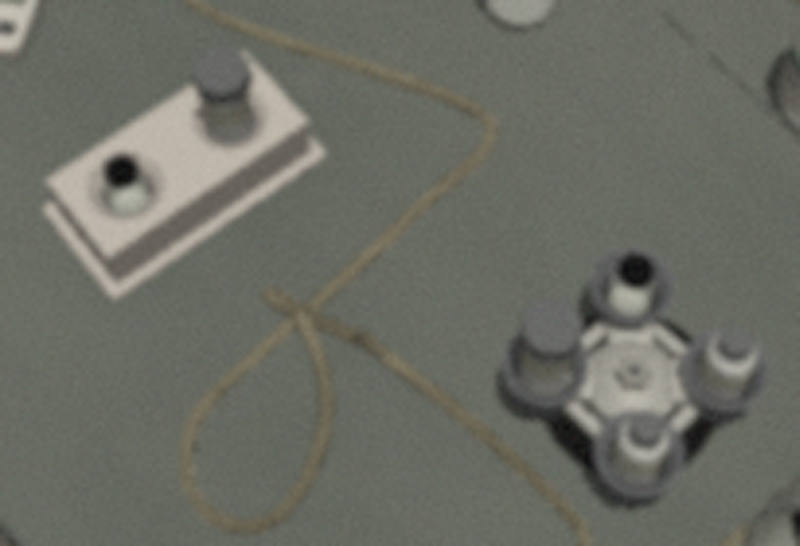

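```bash
cat > h.py <<'E'
import numpy as np, cv2
from cell import bot, imaging
def ray(n,uv):
    m=imaging.camera_model(n);R=cv2.Rodrigues(m["rvec"])[0];t=m["tvec"].ravel()
    d=R.T@np.linalg.solve(m["intrinsics"],[*uv,1]);return -R.T@t,d
def atz(n,uv,z):
    c,d=ray(n,uv);return c+d*(z-c[2])/d[2]
def tri(a,b):
    (c1,d1),(c2,d2)=ray("top",a),ray("side",b)
    s=np.linalg.lstsq(np.c_[d1,-d2],c2-c1,rcond=None)[0]
    p,q=c1+s[0]*d1,c2+s[1]*d2;return (p+q)/2,np.linalg.norm(p-q)
def T(x,y):return (x/5-.4+200,y/5-.4+170)
def S(x,y):return ((x+.5)/3.9-.5+150,(y+.5)/3.9-.5+160)
E
python3 - <<'E'
from h import *
np.set_printoptions(precision=4,suppress=True)
P=dict(vR=((600,75),(636,271),.064),tR=((608,195),(550,325),.096),sUR=((740,73),(737,347),.082),sLR=((740,209),(645,428),.082),tS=((129,219),(222,74),.096),vS=((111,373),(122,171),.064))
for k,(a,b,z) in P.items():
    print(k,atz("top",T(*a),z)[:2],atz("side",S(*b),z)[:2],*tri(T(*a),S(*b)))
for k,a in dict(vR=(594,84),sUR=(726,89),tR=(593,216),sLR=(723,220),tS=(134,232),vS=(115,378)).items(): print(k,"mouth",atz("top",T(*a),.042)[:2])
print("hub",atz("top",T(656,154),.036), atz("side",S(633,374),.036))
for k,a in dict(beaker=(384,225),timer=(245,366)).items(): print(k,atz("top",(a[0]*.64,a[1]*.64),.02))
for k,a in dict(a=(470,320),b=(470,400),c=(400,290)).items(): print(k,atz("top",(a[0]*.64,a[1]*.64),0))
E
```

```text
vR [0.5553 0.0525] [0.5562 0.0495] [0.5576 0.0512 0.0586] 0.0020032432499405197
tR [0.4843 0.0534] [0.4859 0.0522] [0.4854 0.0528 0.0946] 0.001908495295201861
sUR [ 0.554 -0.018] [ 0.5533 -0.023 ] [ 0.5575 -0.0207  0.0708] 0.0015101983237643315
sLR [ 0.4817 -0.0168] [ 0.4839 -0.0191] [ 0.4836 -0.018   0.0791] 0.002860320126189758
tS [0.4647 0.2973] [0.4653 0.2935] [0.4668 0.2973 0.0893] 0.00175972625991281
vS [0.3897 0.305 ] [0.3909 0.3014] [0.3915 0.3051 0.0574] 0.002158564417190581
vR mouth [0.5557 0.0524]
sUR mouth [ 0.555  -0.0188]
tR mouth [0.4833 0.0532]
sLR mouth [ 0.4831 -0.0161]
tS mouth [0.4675 0.2972]
vS mouth [0.3897 0.3041]
hub [0.5193 0.0183 0.036 ] [0.5196 0.015  0.036 ]
beaker [0.6772 0.2521 0.02  ]
timer [0.4164 0.4827 0.02  ]
a [0.5123 0.095  0.    ]
b [0.3713 0.0943 0.    ]
c [0.5632 0.2202 0.    ]
```

```bash
python3 - <<'E'
from h import *
for a,b in [((655,401),(545,592)),((612,296),(540,455)),((750,325),(712,545)),((632,340),(563,460))]: print(tri(np.array(a)*.64,np.array(b)*.64))
E
```

```text
(array([ 0.37275688, -0.19976322,  0.07318301]), np.float64(0.00281763397149284))
(array([ 0.50165916, -0.10463695,  0.13739129]), np.float64(0.05728565735647183))
(array([ 0.46840279, -0.27464218,  0.26205896]), np.float64(0.012730774428115705))
(array([ 0.45125411, -0.12252993,  0.2136834 ]), np.float64(0.012519821992258137))
```

Call:
apply_moves(rows=[{"dx": 0, "dy": 0, "dz": -0.5, "roll": 0, "hand": 0}, {"dx": 0, "dy": 0, "dz": -0.5, "roll": 0, "hand": 0}, {"dx": -0.92, "dy": 0.845, "dz": -0.5, "roll": 0, "hand": 0}, {"dx": -0.92, "dy": 0.845, "dz": -0.5, "roll": 0, "hand": 0}, {"dx": -0.92, "dy": 0.845, "dz": -0.5, "roll": 0, "hand": 0}, {"dx": -0.92, "dy": 0.845, "dz": -0.5, "roll": 0, "hand": 0}, {"dx": -0.92, "dy": 0.845, "dz": -0.5, "roll": 0, "hand": 0}, {"dx": -0.92, "dy": 0.845, "dz": -0.5, "roll": 0, "hand": 0}, {"dx": -0.92, "dy": 0.845, "dz": -0.5, "roll": 0, "hand": 0}, {"dx": -0.92, "dy": 0.845, "dz": -0.5, "roll": 0, "hand": 0}], newtons=30)

```text
time_s: 1.03
tcp_pos: [0.29, -0.3672, 0.5053]
ee_rot: [[-0.965, -0.263, 0.001], [-0.263, 0.965, -0.001], [-0.001, -0.001, -1.0]]
wrist_force: [0.1, -0.4, 0.2]
gripper_width: 0.996
grasp_force: 0.0
```

Call:
apply_moves(rows=[{"dx": -0.92, "dy": 0.845, "dz": 0, "roll": 0, "hand": 0}, {"dx": -0.92, "dy": 0.845, "dz": 0, "roll": 0, "hand": 0}, {"dx": -0.92, "dy": 0.845, "dz": 0, "roll": 0, "hand": 0}, {"dx": -0.92, "dy": 0.845, "dz": 0, "roll": 0, "hand": 0}, {"dx": -0.92, "dy": 0.845, "dz": 0, "roll": 0, "hand": 0}, {"dx": -0.92, "dy": 0.845, "dz": 0, "roll": 0, "hand": 0}, {"dx": -0.92, "dy": 0.845, "dz": 0, "roll": 0, "hand": 0}, {"dx": -0.92, "dy": 0.845, "dz": 0, "roll": 0, "hand": 0}, {"dx": -0.92, "dy": 0.845, "dz": 0, "roll": 0, "hand": 0}])

```text
time_s: 1.78
tcp_pos: [0.4232, -0.159, 0.5045]
ee_rot: [[-0.966, -0.257, -0.001], [-0.257, 0.966, -0.0], [0.001, -0.0, -1.0]]
wrist_force: [-0.7, -0.8, -0.3]
gripper_width: 1.002
grasp_force: 0.0
```

Call:
apply_moves(rows=[{"dx": -0.909, "dy": 0.85, "dz": 0, "roll": -0.167, "hand": 0}, {"dx": -0.909, "dy": 0.85, "dz": 0, "roll": -0.167, "hand": 0}, {"dx": -0.909, "dy": 0.85, "dz": 0, "roll": -0.167, "hand": 0}, {"dx": -0.909, "dy": 0.85, "dz": 0, "roll": -0.167, "hand": 0}, {"dx": -0.909, "dy": 0.85, "dz": 0, "roll": -0.167, "hand": 0}, {"dx": -0.909, "dy": 0.85, "dz": 0, "roll": -0.167, "hand": 0}, {"dx": -0.909, "dy": 0.85, "dz": 0, "roll": -0.167, "hand": 0}, {"dx": -0.909, "dy": 0.85, "dz": 0.87, "roll": -0.167, "hand": 0}, {"dx": -0.909, "dy": 0.85, "dz": 0.87, "roll": -0.167, "hand": 0}, {"dx": -0.909, "dy": 0.85, "dz": 0.87, "roll": -0.167, "hand": 0}, {"dx": -0.909, "dy": 0.85, "dz": 0.87, "roll": -0.167, "hand": 0}, {"dx": -0.909, "dy": 0.85, "dz": 0.87, "roll": -0.167, "hand": 0}])

```text
time_s: 2.78
tcp_pos: [0.5535, 0.0505, 0.3221]
ee_rot: [[-0.709, -0.705, -0.012], [-0.705, 0.71, -0.002], [0.01, 0.007, -1.0]]
wrist_force: [-0.9, 1.1, -2.8]
gripper_width: 0.996
grasp_force: 0.0
```

Call:
apply_moves(rows=[{"dx": 0, "dy": 0, "dz": 0.15, "roll": 0, "hand": 0}, {"dx": 0, "dy": 0, "dz": 0.3, "roll": 0, "hand": 0}, {"dx": 0, "dy": 0, "dz": 0.45, "roll": 0, "hand": 0}, {"dx": 0, "dy": 0, "dz": 0.555, "roll": 0, "hand": 0}, {"dx": 0, "dy": 0, "dz": 0.555, "roll": 0, "hand": 0}, {"dx": 0, "dy": 0, "dz": 0.555, "roll": 0, "hand": 0}, {"dx": 0, "dy": 0, "dz": 0.555, "roll": 0, "hand": 0}])

```text
time_s: 3.37
tcp_pos: [0.5561, 0.0523, 0.2229]
ee_rot: [[-0.708, -0.707, 0.004], [-0.707, 0.708, 0.0], [-0.003, -0.002, -1.0]]
wrist_force: [-0.0, 0.0, 0.2]
gripper_width: 1.001
grasp_force: 0.0
```

```bash
python3 - <<'E'
from h import *
a=imaging.grab_frame("top")[160:270,270:370,::-1];b=imaging.grab_frame("side")[180:290,240:340,::-1]
cv2.imwrite("pics/g1.png",cv2.resize(np.hstack([a,b]),None,fx=4,fy=4,interpolation=cv2.INTER_CUBIC))
s=bot.state();print(s["tcp_pos"],s["joint_positions"])
E
```

```text
[0.55587985 0.05275049 0.2227167 ] [ 2.60393625e+01 -9.32322790e-01 -1.75594056e+01  4.45435843e-02
 -7.31318778e+01 -7.10721029e+01]
```

View pics/g1.png

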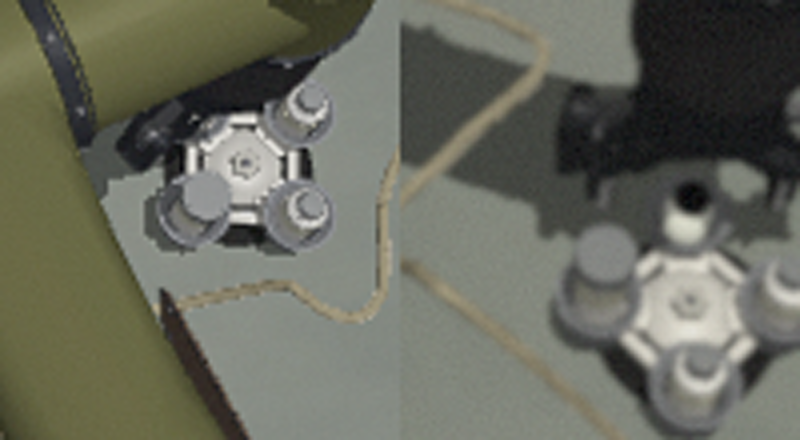

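Side view: the fingers at (597,185) and (783,180) straddle the vial cap (690,195). Closing.

Call:
apply_moves(rows=[{"dx": 0, "dy": 0, "dz": 0.01, "roll": 0, "hand": 255}, {"dx": 0, "dy": 0, "dz": 0.01, "roll": 0, "hand": 255}, {"dx": 0, "dy": 0, "dz": 0.01, "roll": 0, "hand": 255}, {"dx": 0, "dy": 0, "dz": 0.01, "roll": 0, "hand": 255}, {"dx": 0, "dy": 0, "dz": 0.01, "roll": 0, "hand": 255}, {"dx": 0, "dy": 0, "dz": 0.01, "roll": 0, "hand": 255}, {"dx": 0, "dy": 0, "dz": 0.01, "roll": 0, "hand": 255}, {"dx": 0, "dy": 0, "dz": 0.01, "roll": 0, "hand": 255}, {"dx": 0, "dy": 0, "dz": 0.01, "roll": 0, "hand": 255}, {"dx": 0, "dy": 0, "dz": 0.01, "roll": 0, "hand": 255}])

```text
time_s: 4.3
tcp_pos: [0.555, 0.0529, 0.2178]
ee_rot: [[-0.707, -0.707, 0.0], [-0.707, 0.707, 0.0], [-0.0, -0.0, -1.0]]
wrist_force: [-0.5, 0.2, 1.1]
gripper_width: 0.295
grasp_force: 28.8
```

Call:
apply_moves(rows=[{"dx": 0, "dy": 0, "dz": -0.1, "roll": 0, "hand": 255}, {"dx": 0, "dy": 0, "dz": -0.2, "roll": 0, "hand": 255}, {"dx": 0, "dy": 0, "dz": -0.3, "roll": 0, "hand": 255}, {"dx": 0, "dy": 0, "dz": -0.4, "roll": 0, "hand": 255}, {"dx": -0.038, "dy": 0.11, "dz": -0.4, "roll": 0, "hand": 255}, {"dx": -0.076, "dy": 0.235, "dz": -0.4, "roll": 0, "hand": 255}, {"dx": -0.114, "dy": 0.36, "dz": -0.4, "roll": 0, "hand": 255}, {"dx": -0.152, "dy": 0.47, "dz": -0.4, "roll": 0, "hand": 255}, {"dx": -0.152, "dy": 0.47, "dz": -0.4, "roll": 0, "hand": 255}, {"dx": -0.152, "dy": 0.47, "dz": -0.4, "roll": 0, "hand": 255}, {"dx": -0.152, "dy": 0.47, "dz": -0.4, "roll": 0, "hand": 255}])

```text
time_s: 5.22
tcp_pos: [0.51, 0.1408, 0.2976]
ee_rot: [[-0.707, -0.707, -0.0], [-0.707, 0.707, -0.0], [0.0, 0.0, -1.0]]
wrist_force: [-0.3, -0.1, -0.2]
gripper_width: 0.299
grasp_force: 29.6
```

```bash
python3 - <<'E'
from h import *
a=imaging.grab_frame("top")[130:270,240:370,::-1];b=imaging.grab_frame("side")[130:270,200:330,::-1]
cv2.imwrite("pics/g2.png",cv2.resize(np.hstack([a,b]),None,fx=3,fy=3,interpolation=cv2.INTER_CUBIC))
E
```

```text
(no output)
```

View pics/g2.png

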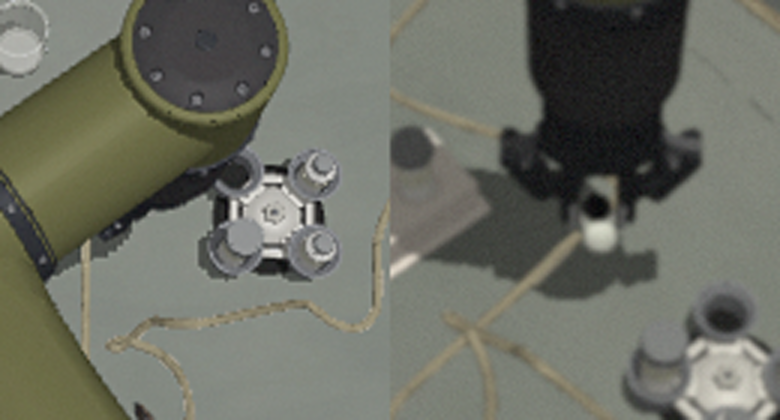

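The vial is held upright and the upper-left well is empty. Setting it on the bench.

Call:
apply_moves(rows=[{"dx": 0, "dy": 0, "dz": 0.12, "roll": 0, "hand": 255}, {"dx": 0, "dy": 0, "dz": 0.24, "roll": 0, "hand": 255}, {"dx": 0, "dy": 0, "dz": 0.36, "roll": 0, "hand": 255}, {"dx": 0, "dy": 0, "dz": 0.41, "roll": 0, "hand": 255}, {"dx": 0, "dy": 0, "dz": 0.43, "roll": 0, "hand": 255}, {"dx": 0, "dy": 0, "dz": 0.445, "roll": 0, "hand": 255}, {"dx": 0, "dy": 0, "dz": 0.452, "roll": 0, "hand": 255}, {"dx": 0, "dy": 0, "dz": 0.452, "roll": 0, "hand": 255}, {"dx": 0, "dy": 0, "dz": 0.455, "roll": 0, "hand": 255}, {"dx": 0, "dy": 0, "dz": 0.455, "roll": 0, "hand": 255}])

```text
time_s: 6.15
tcp_pos: [0.5102, 0.141, 0.2076]
ee_rot: [[-0.707, -0.707, 0.001], [-0.707, 0.707, 0.001], [-0.001, -0.0, -1.0]]
wrist_force: [-0.6, -0.3, 0.1]
gripper_width: 0.298
grasp_force: 29.6
```

Call:
apply_moves(rows=[{"dx": 0, "dy": 0, "dz": 0, "roll": 0, "hand": 160}, {"dx": 0, "dy": 0, "dz": 0, "roll": 0, "hand": 140}, {"dx": 0, "dy": 0, "dz": 0, "roll": 0, "hand": 100}, {"dx": 0, "dy": 0, "dz": 0, "roll": 0, "hand": 50}, {"dx": 0, "dy": 0, "dz": 0, "roll": 0, "hand": 0}, {"dx": 0, "dy": 0, "dz": 0, "roll": 0, "hand": 0}, {"dx": 0, "dy": 0, "dz": 0, "roll": 0, "hand": 0}, {"dx": 0, "dy": 0, "dz": -0.15, "roll": 0, "hand": 0}, {"dx": 0, "dy": 0, "dz": -0.35, "roll": 0, "hand": 0}, {"dx": 0, "dy": 0, "dz": -0.55, "roll": 0, "hand": 0}, {"dx": 0, "dy": 0, "dz": -0.61, "roll": 0, "hand": 0}, {"dx": 0, "dy": 0, "dz": -0.61, "roll": 0, "hand": 0}])

```text
time_s: 7.15
tcp_pos: [0.5107, 0.141, 0.3342]
ee_rot: [[-0.707, -0.707, 0.008], [-0.707, 0.707, 0.004], [-0.008, -0.003, -1.0]]
wrist_force: [0.6, -0.3, -0.4]
gripper_width: 1.002
grasp_force: 0.0
```

Call:
apply_moves(rows=[{"dx": 0.1, "dy": -0.18, "dz": 0, "roll": 0, "hand": 0}, {"dx": 0.2, "dy": -0.36, "dz": 0, "roll": 0, "hand": 0}, {"dx": 0.3, "dy": -0.54, "dz": 0, "roll": 0, "hand": 0}, {"dx": 0.403, "dy": -0.721, "dz": 0, "roll": 0, "hand": 0}, {"dx": 0.403, "dy": -0.721, "dz": 0, "roll": 0, "hand": 0}, {"dx": 0.403, "dy": -0.721, "dz": 0, "roll": 0, "hand": 0}, {"dx": 0.403, "dy": -0.721, "dz": 0, "roll": 0, "hand": 0}])

```text
time_s: 7.73
tcp_pos: [0.5549, -0.0182, 0.328]
ee_rot: [[-0.708, -0.707, -0.001], [-0.707, 0.708, 0.0], [0.001, 0.001, -1.0]]
wrist_force: [-0.8, -0.7, -0.5]
gripper_width: 1.001
grasp_force: 0.0
```

```bash
python3 - <<'E'
from h import *
a=imaging.grab_frame("top")[130:270,240:370,::-1];b=imaging.grab_frame("side")[170:310,220:350,::-1]
cv2.imwrite("pics/g3.png",cv2.resize(np.hstack([a,b]),None,fx=3,fy=3,interpolation=cv2.INTER_CUBIC))
E
```

```text
(no output)
```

View pics/g3.png

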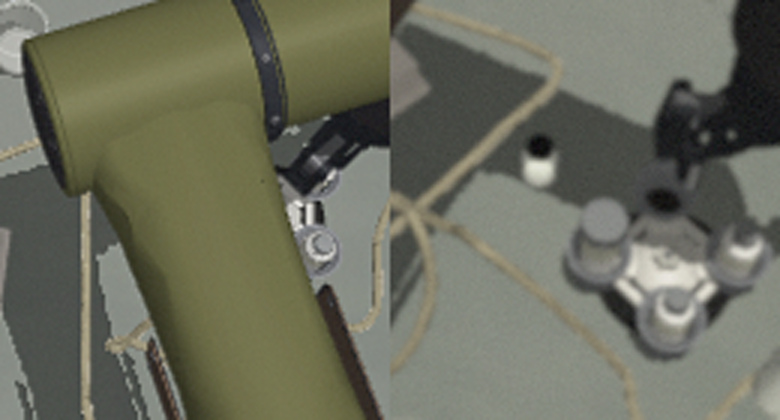

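The vial stands on the bench at (540,160) and the upper-left well is free. Next, the upper-right stub.

Call:
apply_moves(rows=[{"dx": 0, "dy": 0, "dz": 0.13, "roll": 0, "hand": 0}, {"dx": 0, "dy": 0, "dz": 0.26, "roll": 0, "hand": 0}, {"dx": 0, "dy": 0, "dz": 0.39, "roll": 0, "hand": 0}, {"dx": 0, "dy": 0, "dz": 0.5, "roll": 0, "hand": 0}, {"dx": 0, "dy": 0, "dz": 0.54, "roll": 0, "hand": 0}, {"dx": 0, "dy": 0, "dz": 0.54, "roll": 0, "hand": 0}, {"dx": 0, "dy": 0, "dz": 0.54, "roll": 0, "hand": 0}])

```text
time_s: 8.42
tcp_pos: [0.5552, -0.0174, 0.2217]
ee_rot: [[-0.706, -0.708, 0.001], [-0.708, 0.706, -0.0], [-0.0, -0.001, -1.0]]
wrist_force: [0.1, 0.0, 0.4]
gripper_width: 1.0
grasp_force: 0.0
```

Call:
apply_moves(rows=[{"dx": 0, "dy": 0, "dz": 0, "roll": 0, "hand": 255}, {"dx": 0, "dy": 0, "dz": 0, "roll": 0, "hand": 255}, {"dx": 0, "dy": 0, "dz": 0, "roll": 0, "hand": 255}, {"dx": 0, "dy": 0, "dz": 0, "roll": 0, "hand": 255}, {"dx": 0, "dy": 0, "dz": 0, "roll": 0, "hand": 255}, {"dx": 0, "dy": 0, "dz": 0, "roll": 0, "hand": 255}, {"dx": 0, "dy": 0, "dz": 0, "roll": 0, "hand": 255}, {"dx": 0, "dy": 0, "dz": 0, "roll": 0, "hand": 255}, {"dx": 0, "dy": 0, "dz": 0, "roll": 0, "hand": 255}, {"dx": 0, "dy": 0, "dz": 0, "roll": 0, "hand": 255}])

```text
time_s: 9.25
tcp_pos: [0.5551, -0.0181, 0.2213]
ee_rot: [[-0.707, -0.707, 0.001], [-0.707, 0.707, 0.0], [-0.001, -0.001, -1.0]]
wrist_force: [-0.9, 0.0, 3.9]
gripper_width: 0.302
grasp_force: 29.3
```

Call:
apply_moves(rows=[{"dx": 0, "dy": 0, "dz": -0.1, "roll": 0, "hand": 255}, {"dx": 0, "dy": 0, "dz": -0.2, "roll": 0, "hand": 255}, {"dx": 0, "dy": 0, "dz": -0.3, "roll": 0, "hand": 255}, {"dx": 0, "dy": 0, "dz": -0.4, "roll": 0, "hand": 255}, {"dx": -0.08, "dy": 0.08, "dz": -0.4, "roll": 0, "hand": 255}, {"dx": -0.16, "dy": 0.16, "dz": -0.4, "roll": 0, "hand": 255}, {"dx": -0.249, "dy": 0.249, "dz": -0.4, "roll": 0, "hand": 255}, {"dx": -0.249, "dy": 0.249, "dz": -0.4, "roll": 0, "hand": 255}, {"dx": -0.249, "dy": 0.249, "dz": -0.4, "roll": 0, "hand": 255}, {"dx": -0.249, "dy": 0.249, "dz": -0.4, "roll": 0, "hand": 255}])

```text
time_s: 10.08
tcp_pos: [0.5548, 0.0522, 0.3001]
ee_rot: [[-0.707, -0.707, -0.001], [-0.707, 0.707, -0.0], [0.001, 0.001, -1.0]]
wrist_force: [-1.1, 0.3, -0.6]
gripper_width: 0.306
grasp_force: 30.0
```

```bash
python3 - <<'E'
from h import *
a=imaging.grab_frame("top")[130:270,240:370,::-1];b=imaging.grab_frame("side")[170:310,220:350,::-1]
cv2.imwrite("pics/g4.png",cv2.resize(np.hstack([a,b]),None,fx=3,fy=3,interpolation=cv2.INTER_CUBIC))
print(bot.state()["tcp_pos"])
E
```

```text
[0.55490843 0.05164784 0.30033527]
```

View pics/g4.png

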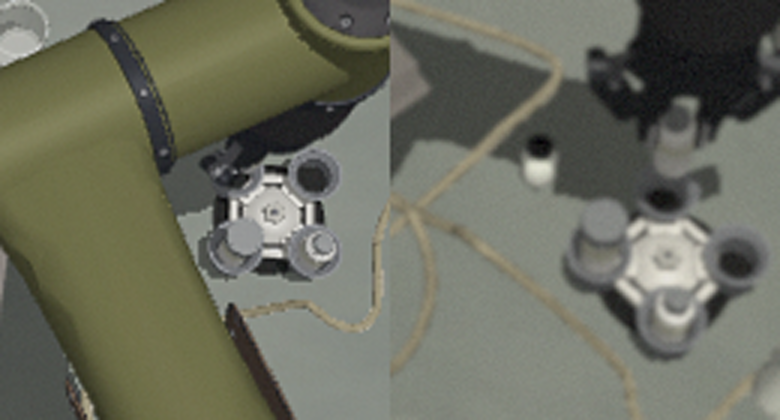

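The stub hangs upright over the free upper-left well, and the upper-right well is empty. Lowering.

Call:
apply_moves(rows=[{"dx": 0, "dy": 0, "dz": 0.1, "roll": 0, "hand": 255}, {"dx": 0, "dy": 0, "dz": 0.2, "roll": 0, "hand": 255}, {"dx": 0, "dy": 0, "dz": 0.25, "roll": 0, "hand": 255}, {"dx": 0, "dy": 0, "dz": 0.3, "roll": 0, "hand": 255}, {"dx": 0, "dy": 0, "dz": 0.34, "roll": 0, "hand": 255}, {"dx": 0, "dy": 0, "dz": 0.37, "roll": 0, "hand": 255}, {"dx": 0, "dy": 0, "dz": 0.385, "roll": 0, "hand": 255}, {"dx": 0, "dy": 0, "dz": 0.385, "roll": 0, "hand": 255}, {"dx": 0, "dy": 0, "dz": 0.385, "roll": 0, "hand": 255}])

```text
time_s: 10.93
tcp_pos: [0.5552, 0.0522, 0.224]
ee_rot: [[-0.707, -0.707, 0.001], [-0.707, 0.707, -0.0], [-0.001, -0.001, -1.0]]
wrist_force: [3.5, -1.6, -2.1]
gripper_width: 0.301
grasp_force: 29.7
```

Call:
apply_moves(rows=[{"dx": 0, "dy": 0, "dz": 0.01, "roll": 0, "hand": 160}, {"dx": 0, "dy": 0, "dz": 0.01, "roll": 0, "hand": 140}, {"dx": 0, "dy": 0, "dz": 0.01, "roll": 0, "hand": 100}, {"dx": 0, "dy": 0, "dz": 0.01, "roll": 0, "hand": 50}, {"dx": 0, "dy": 0, "dz": 0.01, "roll": 0, "hand": 0}, {"dx": 0, "dy": 0, "dz": 0.01, "roll": 0, "hand": 0}, {"dx": 0, "dy": 0, "dz": 0.01, "roll": 0, "hand": 0}, {"dx": 0, "dy": 0, "dz": -0.15, "roll": 0, "hand": 0}, {"dx": 0, "dy": 0, "dz": -0.35, "roll": 0, "hand": 0}, {"dx": 0, "dy": 0, "dz": -0.55, "roll": 0, "hand": 0}, {"dx": 0, "dy": 0, "dz": -0.6, "roll": 0, "hand": 0}, {"dx": 0, "dy": 0, "dz": -0.6, "roll": 0, "hand": 0}])

```text
time_s: 11.93
tcp_pos: [0.5555, 0.0523, 0.349]
ee_rot: [[-0.707, -0.707, 0.008], [-0.707, 0.707, 0.002], [-0.007, -0.004, -1.0]]
wrist_force: [-0.4, 0.1, -0.7]
gripper_width: 1.001
grasp_force: 0.0
```

Call:
apply_moves(rows=[{"dx": -0.09, "dy": 0.19, "dz": 0, "roll": 0, "hand": 0}, {"dx": -0.18, "dy": 0.38, "dz": 0, "roll": 0, "hand": 0}, {"dx": -0.27, "dy": 0.57, "dz": 0, "roll": 0, "hand": 0}, {"dx": -0.36, "dy": 0.76, "dz": 0, "roll": 0, "hand": 0}, {"dx": -0.45, "dy": 0.95, "dz": 0, "roll": 0, "hand": 0}, {"dx": -0.45, "dy": 0.95, "dz": 0, "roll": 0, "hand": 0}])

```text
time_s: 12.43
tcp_pos: [0.482, 0.2551, 0.3424]
ee_rot: [[-0.703, -0.711, -0.002], [-0.711, 0.703, 0.001], [0.001, 0.002, -1.0]]
wrist_force: [0.7, -1.9, -0.8]
gripper_width: 0.999
grasp_force: 0.0
```

Call:
apply_moves(rows=[{"dx": -0.048, "dy": 0.12, "dz": 0, "roll": 0, "hand": 0}, {"dx": -0.096, "dy": 0.225, "dz": 0, "roll": 0, "hand": 0}, {"dx": -0.096, "dy": 0.225, "dz": 0, "roll": 0, "hand": 0}, {"dx": -0.096, "dy": 0.225, "dz": 0, "roll": 0, "hand": 0}, {"dx": -0.096, "dy": 0.225, "dz": 0, "roll": 0, "hand": 0}, {"dx": -0.096, "dy": 0.225, "dz": 0, "roll": 0, "hand": 0}])

```text
time_s: 12.93
tcp_pos: [0.4662, 0.2951, 0.3435]
ee_rot: [[-0.708, -0.707, -0.0], [-0.707, 0.708, -0.0], [0.0, -0.0, -1.0]]
wrist_force: [0.5, 1.0, -0.0]
gripper_width: 1.002
grasp_force: 0.0
```

```bash
python3 - <<'E'
from h import *
a=imaging.grab_frame("top")[150:280,180:360,::-1];b=imaging.grab_frame("side")[120:310,140:350,::-1]
a=cv2.resize(a,None,fx=2.2,fy=190/130*2.2/1.4615*1.0) if 0 else a
b=cv2.resize(b,None,fx=2,fy=2,interpolation=cv2.INTER_CUBIC);a=cv2.resize(a,(360,260),interpolation=cv2.INTER_CUBIC)
a=cv2.copyMakeBorder(a,0,b.shape[0]-260,0,0,0)
cv2.imwrite("pics/g5.png",np.hstack([a,b]))
s=bot.state();print(s["tcp_pos"],s["joint_positions"])
E
```

```text
[0.46630843 0.29497104 0.34367689] [ 5.31769549e+01 -4.97295002e+00 -8.63323526e+00 -4.69956746e-03
 -8.63421214e+01 -9.82380982e+01]
```

View pics/g5.png

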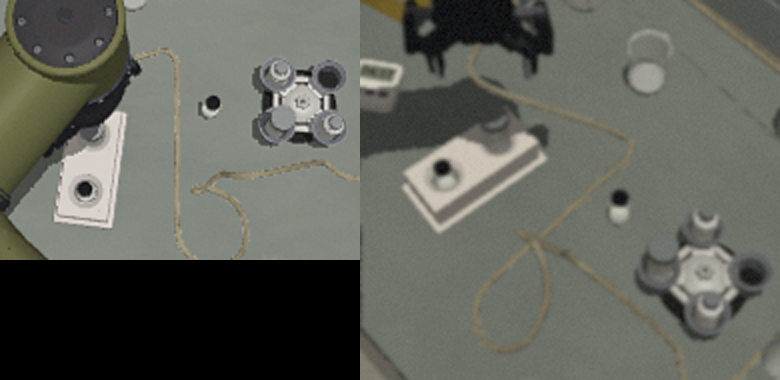

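Stub is seated in the upper-left well and the vial is standing. The gripper is over the stand's tall tube. Gripping its cap.

Call:
apply_moves(rows=[{"dx": 0, "dy": 0, "dz": 0.13, "roll": 0, "hand": 0}, {"dx": 0, "dy": 0, "dz": 0.26, "roll": 0, "hand": 0}, {"dx": 0, "dy": 0, "dz": 0.39, "roll": 0, "hand": 0}, {"dx": 0, "dy": 0, "dz": 0.48, "roll": 0, "hand": 0}, {"dx": 0, "dy": 0, "dz": 0.523, "roll": 0, "hand": 0}, {"dx": 0, "dy": 0, "dz": 0.523, "roll": 0, "hand": 0}, {"dx": 0, "dy": 0, "dz": 0.523, "roll": 0, "hand": 0}])

```text
time_s: 13.62
tcp_pos: [0.4664, 0.2955, 0.2399]
ee_rot: [[-0.707, -0.707, 0.001], [-0.707, 0.707, 0.0], [-0.001, -0.0, -1.0]]
wrist_force: [-0.1, 0.0, -0.4]
gripper_width: 1.003
grasp_force: 0.0
```

Call:
apply_moves(rows=[{"dx": 0, "dy": 0, "dz": 0, "roll": 0, "hand": 255}, {"dx": 0, "dy": 0, "dz": 0, "roll": 0, "hand": 255}, {"dx": 0, "dy": 0, "dz": 0, "roll": 0, "hand": 255}, {"dx": 0, "dy": 0, "dz": 0, "roll": 0, "hand": 255}, {"dx": 0, "dy": 0, "dz": 0, "roll": 0, "hand": 255}, {"dx": 0, "dy": 0, "dz": 0, "roll": 0, "hand": 255}, {"dx": 0, "dy": 0, "dz": 0, "roll": 0, "hand": 255}, {"dx": 0, "dy": 0, "dz": 0, "roll": 0, "hand": 255}, {"dx": 0, "dy": 0, "dz": 0, "roll": 0, "hand": 255}])

```text
time_s: 14.37
tcp_pos: [0.4661, 0.2959, 0.2399]
ee_rot: [[-0.707, -0.707, 0.001], [-0.707, 0.707, 0.001], [-0.001, -0.0, -1.0]]
wrist_force: [-0.3, 0.5, 4.1]
gripper_width: 0.373
grasp_force: 29.8
```

Call:
apply_moves(rows=[{"dx": 0, "dy": 0, "dz": -0.1, "roll": 0, "hand": 255}, {"dx": 0, "dy": 0, "dz": -0.22, "roll": 0, "hand": 255}, {"dx": 0, "dy": 0, "dz": -0.34, "roll": 0, "hand": 255}, {"dx": 0, "dy": 0, "dz": -0.46, "roll": 0, "hand": 255}, {"dx": 0, "dy": 0, "dz": -0.56, "roll": 0, "hand": 255}, {"dx": 0, "dy": 0, "dz": -0.56, "roll": 0, "hand": 255}, {"dx": 0.07, "dy": -0.12, "dz": -0.56, "roll": 0, "hand": 255}, {"dx": 0.15, "dy": -0.26, "dz": -0.56, "roll": 0, "hand": 255}, {"dx": 0.23, "dy": -0.4, "dz": -0.56, "roll": 0, "hand": 255}, {"dx": 0.31, "dy": -0.55, "dz": -0.56, "roll": 0, "hand": 255}, {"dx": 0.4, "dy": -0.7, "dz": -0.56, "roll": 0, "hand": 255}])

```text
time_s: 15.28
tcp_pos: [0.5084, 0.1389, 0.3499]
ee_rot: [[-0.707, -0.708, -0.002], [-0.708, 0.707, -0.0], [0.001, 0.001, -1.0]]
wrist_force: [1.0, 1.3, -0.4]
gripper_width: 0.377
grasp_force: 29.9
```

Call:
apply_moves(rows=[{"dx": 0.08, "dy": -0.14, "dz": 0, "roll": 0, "hand": 255}, {"dx": 0.16, "dy": -0.28, "dz": 0, "roll": 0, "hand": 255}, {"dx": 0.24, "dy": -0.43, "dz": 0, "roll": 0, "hand": 255}, {"dx": 0.32, "dy": -0.58, "dz": 0, "roll": 0, "hand": 255}, {"dx": 0.37, "dy": -0.68, "dz": 0, "roll": 0, "hand": 255}, {"dx": 0.396, "dy": -0.725, "dz": 0, "roll": 0, "hand": 255}, {"dx": 0.396, "dy": -0.725, "dz": 0, "roll": 0, "hand": 255}, {"dx": 0.396, "dy": -0.725, "dz": 0, "roll": 0, "hand": 255}, {"dx": 0.396, "dy": -0.725, "dz": 0, "roll": 0, "hand": 255}, {"dx": 0.396, "dy": -0.725, "dz": 0, "roll": 0, "hand": 255}])

```text
time_s: 16.12
tcp_pos: [0.5548, -0.0173, 0.3509]
ee_rot: [[-0.706, -0.708, -0.0], [-0.708, 0.706, 0.0], [-0.0, 0.0, -1.0]]
wrist_force: [0.2, 1.4, -0.3]
gripper_width: 0.375
grasp_force: 30.0
```

```bash
python3 - <<'E'
from h import *
b=imaging.grab_frame("side")[120:310,140:350,::-1]
cv2.imwrite("pics/g6.png",cv2.resize(b,None,fx=3,fy=3,interpolation=cv2.INTER_CUBIC))
s=bot.state();print(s["tcp_pos"])
E
```

```text
[ 0.55480782 -0.01732674  0.35106308]
```

View pics/g6.png

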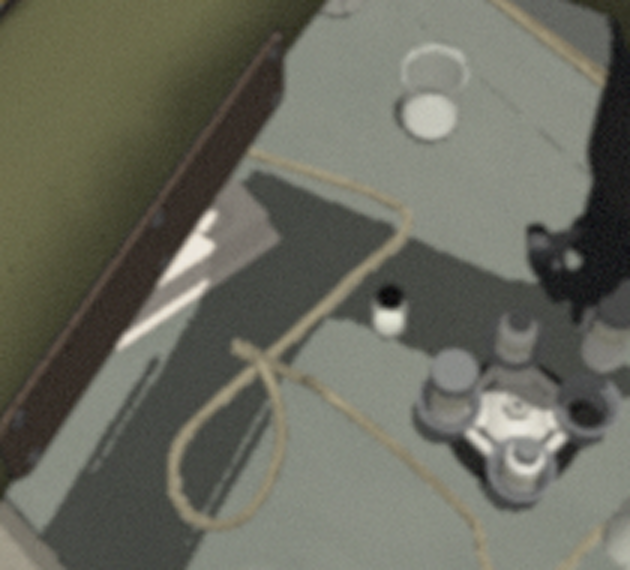

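The tall tube hangs upright at (605,335) above the empty well (588,400). Lowering.

Call:
apply_moves(rows=[{"dx": 0, "dy": 0, "dz": 0.12, "roll": 0, "hand": 255}, {"dx": 0, "dy": 0, "dz": 0.24, "roll": 0, "hand": 255}, {"dx": 0, "dy": 0, "dz": 0.33, "roll": 0, "hand": 255}, {"dx": 0, "dy": 0, "dz": 0.39, "roll": 0, "hand": 255}, {"dx": 0, "dy": 0, "dz": 0.44, "roll": 0, "hand": 255}, {"dx": 0, "dy": 0, "dz": 0.49, "roll": 0, "hand": 255}, {"dx": 0, "dy": 0, "dz": 0.53, "roll": 0, "hand": 255}, {"dx": 0, "dy": 0, "dz": 0.545, "roll": 0, "hand": 255}, {"dx": 0, "dy": 0, "dz": 0.55, "roll": 0, "hand": 255}, {"dx": 0, "dy": 0, "dz": 0.55, "roll": 0, "hand": 255}, {"dx": 0, "dy": 0, "dz": 0.55, "roll": 0, "hand": 255}])

```text
time_s: 17.08
tcp_pos: [0.5555, -0.0188, 0.2418]
ee_rot: [[-0.707, -0.707, 0.002], [-0.707, 0.707, -0.001], [-0.001, -0.002, -1.0]]
wrist_force: [3.9, -4.0, -0.1]
gripper_width: 0.375
grasp_force: 31.2
```

Call:
apply_moves(rows=[{"dx": 0, "dy": 0, "dz": 0, "roll": 0, "hand": 140}, {"dx": 0, "dy": 0, "dz": 0, "roll": 0, "hand": 120}, {"dx": 0, "dy": 0, "dz": 0, "roll": 0, "hand": 80}, {"dx": 0, "dy": 0, "dz": 0, "roll": 0, "hand": 40}, {"dx": 0, "dy": 0, "dz": 0, "roll": 0, "hand": 0}, {"dx": 0, "dy": 0, "dz": 0, "roll": 0, "hand": 0}, {"dx": 0, "dy": 0, "dz": 0, "roll": 0, "hand": 0}, {"dx": 0, "dy": 0, "dz": -0.15, "roll": 0, "hand": 0}, {"dx": 0, "dy": 0, "dz": -0.35, "roll": 0, "hand": 0}, {"dx": 0, "dy": 0, "dz": -0.5, "roll": 0, "hand": 0}, {"dx": 0, "dy": 0, "dz": -0.5, "roll": 0, "hand": 0}, {"dx": 0, "dy": 0, "dz": -0.5, "roll": 0, "hand": 0}])

```text
time_s: 18.08
tcp_pos: [0.5552, -0.0183, 0.3438]
ee_rot: [[-0.707, -0.707, 0.005], [-0.707, 0.707, 0.001], [-0.004, -0.002, -1.0]]
wrist_force: [-1.3, -0.5, -1.2]
gripper_width: 0.998
grasp_force: 0.0
```

Call:
apply_moves(rows=[{"dx": -0.1, "dy": 0.18, "dz": 0, "roll": 0, "hand": 0}, {"dx": -0.2, "dy": 0.36, "dz": 0, "roll": 0, "hand": 0}, {"dx": -0.3, "dy": 0.54, "dz": 0, "roll": 0, "hand": 0}, {"dx": -0.402, "dy": 0.722, "dz": 0, "roll": 0, "hand": 0}, {"dx": -0.402, "dy": 0.722, "dz": 0, "roll": 0, "hand": 0}, {"dx": -0.402, "dy": 0.722, "dz": 0, "roll": 0, "hand": 0}, {"dx": -0.402, "dy": 0.722, "dz": 0, "roll": 0, "hand": 0}, {"dx": -0.402, "dy": 0.722, "dz": 0, "roll": 0, "hand": 0}])

```text
time_s: 18.75
tcp_pos: [0.5099, 0.1398, 0.3405]
ee_rot: [[-0.708, -0.706, -0.001], [-0.706, 0.708, -0.001], [0.001, 0.0, -1.0]]
wrist_force: [-0.6, -0.1, 0.3]
gripper_width: 1.001
grasp_force: 0.0
```

Call:
apply_moves(rows=[{"dx": 0, "dy": 0, "dz": 0.15, "roll": 0, "hand": 0}, {"dx": 0, "dy": 0, "dz": 0.3, "roll": 0, "hand": 0}, {"dx": 0, "dy": 0, "dz": 0.45, "roll": 0, "hand": 0}, {"dx": 0, "dy": 0, "dz": 0.57, "roll": 0, "hand": 0}, {"dx": 0, "dy": 0, "dz": 0.64, "roll": 0, "hand": 0}, {"dx": 0, "dy": 0, "dz": 0.66, "roll": 0, "hand": 0}, {"dx": 0, "dy": 0, "dz": 0.66, "roll": 0, "hand": 0}, {"dx": 0, "dy": 0, "dz": 0.66, "roll": 0, "hand": 0}])

```text
time_s: 19.42
tcp_pos: [0.5103, 0.14, 0.2101]
ee_rot: [[-0.708, -0.706, 0.001], [-0.706, 0.708, 0.0], [-0.001, -0.001, -1.0]]
wrist_force: [0.7, 0.1, 0.6]
gripper_width: 1.0
grasp_force: 0.0
```

Call:
apply_moves(rows=[{"dx": 0, "dy": 0, "dz": 0, "roll": 0, "hand": 100}, {"dx": 0, "dy": 0, "dz": 0, "roll": 0, "hand": 130}, {"dx": 0, "dy": 0, "dz": 0, "roll": 0, "hand": 150}, {"dx": 0, "dy": 0, "dz": 0, "roll": 0, "hand": 165}, {"dx": 0, "dy": 0, "dz": 0, "roll": 0, "hand": 175}, {"dx": 0, "dy": 0, "dz": 0, "roll": 0, "hand": 255}, {"dx": 0, "dy": 0, "dz": 0, "roll": 0, "hand": 255}, {"dx": 0, "dy": 0, "dz": 0, "roll": 0, "hand": 255}, {"dx": 0, "dy": 0, "dz": 0, "roll": 0, "hand": 255}, {"dx": 0, "dy": 0, "dz": 0, "roll": 0, "hand": 255}])

```text
time_s: 20.25
tcp_pos: [0.5098, 0.1407, 0.2095]
ee_rot: [[-0.707, -0.707, 0.001], [-0.707, 0.707, 0.0], [-0.001, -0.0, -1.0]]
wrist_force: [0.3, -0.3, 3.2]
gripper_width: 0.293
grasp_force: 29.0
```

Call:
apply_moves(rows=[{"dx": 0, "dy": 0, "dz": -0.1, "roll": 0, "hand": 255}, {"dx": 0, "dy": 0, "dz": -0.24, "roll": 0, "hand": 255}, {"dx": 0, "dy": 0, "dz": -0.38, "roll": 0, "hand": 255}, {"dx": 0, "dy": 0, "dz": -0.5, "roll": 0, "hand": 255}, {"dx": -0.08, "dy": 0.14, "dz": -0.5, "roll": 0, "hand": 255}, {"dx": -0.16, "dy": 0.28, "dz": -0.5, "roll": 0, "hand": 255}, {"dx": -0.24, "dy": 0.43, "dz": -0.5, "roll": 0, "hand": 255}, {"dx": -0.32, "dy": 0.57, "dz": -0.5, "roll": 0, "hand": 255}, {"dx": -0.392, "dy": 0.703, "dz": -0.5, "roll": 0, "hand": 255}, {"dx": -0.392, "dy": 0.703, "dz": -0.5, "roll": 0, "hand": 255}, {"dx": -0.392, "dy": 0.703, "dz": -0.5, "roll": 0, "hand": 255}, {"dx": -0.392, "dy": 0.703, "dz": -0.5, "roll": 0, "hand": 255}])

```text
time_s: 21.25
tcp_pos: [0.4656, 0.2954, 0.3086]
ee_rot: [[-0.707, -0.707, -0.001], [-0.707, 0.707, -0.001], [0.001, 0.0, -1.0]]
wrist_force: [1.2, -0.7, -0.3]
gripper_width: 0.293
grasp_force: 29.2
```

```bash
python3 - <<'E'
from h import *
b=imaging.grab_frame("side")[90:310,140:350,::-1]
cv2.imwrite("pics/g7.png",cv2.resize(b,None,fx=2.7,fy=2.7,interpolation=cv2.INTER_CUBIC))
s=bot.state();print(s["tcp_pos"])
E
```

```text
[0.46579599 0.29494806 0.30876629]
```

View pics/g7.png

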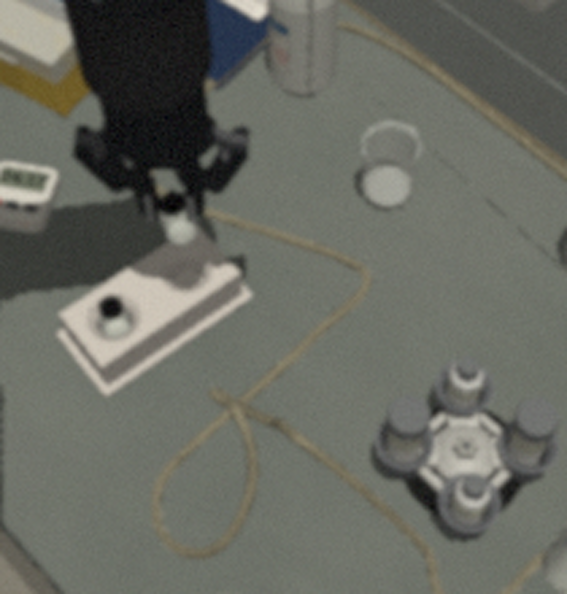

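The tall tubes (408,430)/(530,435) and the stubs (465,385)/(470,495) now stand opposite each other. The vial is above its stand well. Lowering.

Call:
apply_moves(rows=[{"dx": 0, "dy": 0, "dz": 0.12, "roll": 0, "hand": 255}, {"dx": 0, "dy": 0, "dz": 0.22, "roll": 0, "hand": 255}, {"dx": 0, "dy": 0, "dz": 0.28, "roll": 0, "hand": 255}, {"dx": 0, "dy": 0, "dz": 0.33, "roll": 0, "hand": 255}, {"dx": 0, "dy": 0, "dz": 0.38, "roll": 0, "hand": 255}, {"dx": 0, "dy": 0, "dz": 0.41, "roll": 0, "hand": 255}, {"dx": 0, "dy": 0, "dz": 0.425, "roll": 0, "hand": 255}, {"dx": 0, "dy": 0, "dz": 0.43, "roll": 0, "hand": 255}, {"dx": 0, "dy": 0, "dz": 0.43, "roll": 0, "hand": 255}])

```text
time_s: 22.05
tcp_pos: [0.466, 0.2956, 0.2235]
ee_rot: [[-0.707, -0.707, 0.001], [-0.707, 0.707, 0.001], [-0.002, 0.0, -1.0]]
wrist_force: [4.2, 3.6, -0.2]
gripper_width: 0.291
grasp_force: 29.4
```

Call:
apply_moves(rows=[{"dx": 0, "dy": 0, "dz": 0, "roll": 0, "hand": 160}, {"dx": 0, "dy": 0, "dz": 0, "roll": 0, "hand": 140}, {"dx": 0, "dy": 0, "dz": 0, "roll": 0, "hand": 100}, {"dx": 0, "dy": 0, "dz": 0, "roll": 0, "hand": 50}, {"dx": 0, "dy": 0, "dz": 0, "roll": 0, "hand": 0}, {"dx": 0, "dy": 0, "dz": 0, "roll": 0, "hand": 0}, {"dx": 0, "dy": 0, "dz": 0, "roll": 0, "hand": 0}, {"dx": 0, "dy": 0, "dz": -0.15, "roll": 0, "hand": 0}, {"dx": 0, "dy": 0, "dz": -0.35, "roll": 0, "hand": 0}, {"dx": 0, "dy": 0, "dz": -0.55, "roll": 0, "hand": 0}, {"dx": 0, "dy": 0, "dz": -0.65, "roll": 0, "hand": 0}, {"dx": 0, "dy": 0, "dz": -0.65, "roll": 0, "hand": 0}])

```text
time_s: 23.05
tcp_pos: [0.4663, 0.2955, 0.3601]
ee_rot: [[-0.707, -0.707, 0.008], [-0.707, 0.707, 0.006], [-0.01, -0.001, -1.0]]
wrist_force: [-0.4, 0.7, -0.1]
gripper_width: 1.002
grasp_force: 0.0
```

Call:
apply_moves(rows=[{"dx": 0.2, "dy": 0, "dz": 0, "roll": 0, "hand": 0}, {"dx": 0.4, "dy": 0, "dz": 0, "roll": 0, "hand": 0}, {"dx": 0.4, "dy": 0, "dz": 0, "roll": 0, "hand": 0}, {"dx": 0.4, "dy": -0.15, "dz": 0, "roll": 0, "hand": 0}, {"dx": 0.4, "dy": -0.3, "dz": 0, "roll": 0, "hand": 0}, {"dx": 0.4, "dy": -0.45, "dz": 0, "roll": 0, "hand": 0}, {"dx": 0.4, "dy": -0.45, "dz": 0, "roll": 0, "hand": 0}, {"dx": 0.4, "dy": -0.45, "dz": 0, "roll": 0, "hand": 0}])

```text
time_s: 23.72
tcp_pos: [0.4733, 0.1742, 0.3525]
ee_rot: [[-0.709, -0.705, -0.001], [-0.705, 0.709, -0.0], [0.001, 0.0, -1.0]]
wrist_force: [-0.9, 0.9, -0.6]
gripper_width: 0.998
grasp_force: 0.0
```

```bash
python3 - <<'E'
from h import *
b=imaging.grab_frame("side")[90:310,140:350,::-1]; a=imaging.grab_frame("top")[150:290,190:360,::-1]
b=cv2.resize(b,None,fx=2,fy=2,interpolation=cv2.INTER_CUBIC);a=cv2.resize(a,None,fx=2,fy=2,interpolation=cv2.INTER_CUBIC)
a=cv2.copyMakeBorder(a,0,b.shape[0]-a.shape[0],0,0,0)
cv2.imwrite("pics/g8.png",np.hstack([a,b]))
s=bot.state();print(s["tcp_pos"],s["time_s"])
E
```

```text
[0.47262194 0.17529498 0.35279129] 23.8167
```

View pics/g8.png

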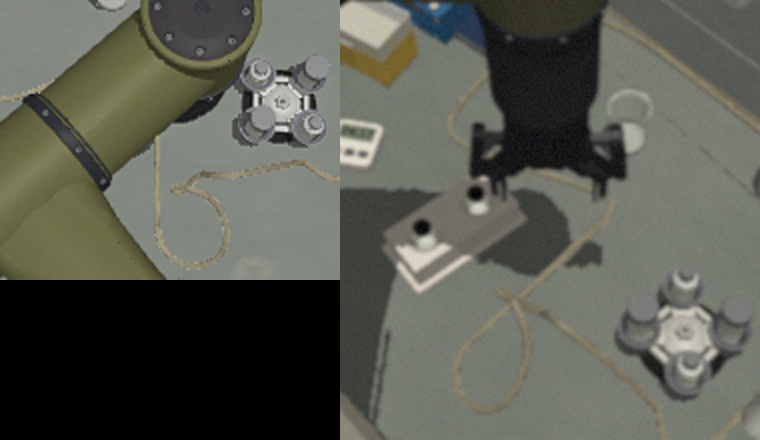

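```bash
python3 - <<'E'
from h import *
f=imaging.grab_frame("side");g=cv2.cvtColor(f,cv2.COLOR_RGB2GRAY)
for (x,y) in [(208,186),(181,204)]:
    w=g[y-9:y+10,x-9:x+10];print(np.round(w.min()));yy,xx=np.nonzero(w<w.min()+25);c=(xx.mean()+x-9,yy.mean()+y-9);print(c,len(xx),atz("side",c,.064)[:2])
E
```

```text
4
(np.float64(209.15625), np.float64(184.5)) 32 [0.47008136 0.29435395]
2
(np.float64(180.5), np.float64(203.21428571428572)) 28 [0.39067023 0.30254563]
```

The second vial's cap reads about 4 mm off in x. I'll clear the arm and check it in both views.

Call:
apply_moves(rows=[{"dx": 0.1, "dy": -0.2, "dz": -0.15, "roll": 0, "hand": 0}, {"dx": 0.2, "dy": -0.4, "dz": -0.3, "roll": 0, "hand": 0}, {"dx": 0.3, "dy": -0.6, "dz": -0.5, "roll": 0, "hand": 0}, {"dx": 0.4, "dy": -0.8, "dz": -0.5, "roll": 0, "hand": 0}, {"dx": 0.5, "dy": -1, "dz": -0.5, "roll": 0, "hand": 0}, {"dx": 0.6, "dy": -1, "dz": -0.5, "roll": 0, "hand": 0}, {"dx": 0.8, "dy": -1, "dz": -0.5, "roll": 0, "hand": 0}, {"dx": 1, "dy": -1, "dz": -0.5, "roll": 0, "hand": 0}, {"dx": 1, "dy": -1, "dz": -0.5, "roll": 0, "hand": 0}, {"dx": 1, "dy": -1, "dz": -0.5, "roll": 0, "hand": 0}, {"dx": 1, "dy": -1, "dz": -0.5, "roll": 0, "hand": 0}])

```text
time_s: 24.78
tcp_pos: [0.4725, -0.1072, 0.4535]
ee_rot: [[-0.707, -0.707, 0.001], [-0.707, 0.707, 0.001], [-0.001, -0.0, -1.0]]
wrist_force: [-0.6, 0.7, -0.3]
gripper_width: 1.0
grasp_force: 0.0
```

```bash
python3 - <<'E'
from h import *
a=imaging.grab_frame("top");b=imaging.grab_frame("side")
def c(f,x,y):
    g=cv2.cvtColor(f,cv2.COLOR_RGB2GRAY);w=g[y-9:y+10,x-9:x+10];yy,xx=np.nonzero(w<70);return (xx.mean()+x-9,yy.mean()+y-9),len(xx)
for t,s in [((226,214),(209,185)),((222,244),(180,203))]:
    p,n=c(a,*t);q,m=c(b,*s);print(p,n,q,m,atz("top",p,.064)[:2],atz("side",q,.064)[:2],tri(p,q))
A=cv2.resize(a[190:260,200:250,::-1],None,fx=8,fy=8,interpolation=cv2.INTER_CUBIC);B=cv2.resize(b[165:235,160:210+20,::-1],None,fx=5.5,fy=8,interpolation=cv2.INTER_CUBIC)
cv2.imwrite("pics/g9.png",np.hstack([A,cv2.resize(B[:, :],(385,560))]))
E
```

```text
(np.float64(226.43589743589743), np.float64(216.05128205128204)) 39 (np.float64(209.5921052631579), np.float64(185.0690789473684)) 304 [0.4635516  0.29595362] [0.46977917 0.29247903] (array([0.46743665, 0.29499638, 0.060845  ]), np.float64(0.006951137695860447))
(np.float64(221.875), np.float64(244.025)) 40 (np.float64(181.26254826254825), np.float64(203.53281853281854)) 259 [0.39017259 0.30484909] [0.39138028 0.30069191] (array([0.39215874, 0.30496253, 0.05644688]), np.float64(0.0023192530889091937))
```

View pics/g9.png

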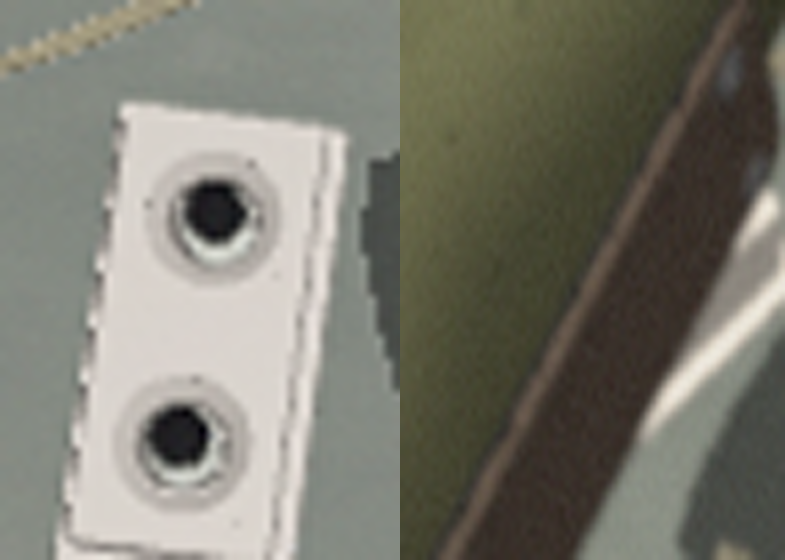

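From the top, both vials sit down inside their bores at matching positions, 74 mm apart (76 mm nominal). Handing in.

```bash
python3 -c "
from cell import order
print(order.finish_job())"
```

```text
the job is handed in; nothing more can be done
None
```

The job is handed in at about 25 s of the 93 s allowed: the cameras showed the tall tubes in opposite rotor wells, the stubby tubes in the other two, and both vials in the stand, with nothing tipped and the beaker and timer untouched; the hand-in gave no verdict.

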